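# Close a balm tin in a bench press with a fold-away crank handle

### The job

Close the balm tin that stands in the bench press: swing the crank's folded handle fully upright, then wind the crank down until the lid is pressed firmly and fully home on the tin, stopping as soon as the crank turns stiff so that the tin is not dented. Then wind the platen back up until it stands about 10 mm or more clear of the lid; leave the handle upright, the tin in its nest and the other things where they are.

Things in the scene. Friction and masses are not known exactly. Their poses are not given: they have to be found in the camera images.
- press: Two-column bench press for closing tins, painted grey, heavy, fixed: base plate 165 x 200 mm (x, y), its top 18 mm above the table, two 16 mm steel columns at y = +-60 mm, crosshead 50 x 156 mm with its top 176 mm (column nuts 192 mm) above the table. Origin: centre of the base's underside; z up, -x its front. The vertical screw runs on its axis x = y = 0 and keeps its height.
- crank: Steel crank on top of the screw. Origin on its axis, 202 mm above the table; its arm, 18 mm wide, 11 mm thick, points along its -x, with a short counterweight on the far side. Clockwise from above lowers the platen, anticlockwise raises it, 28 mm a turn (4.5 mm per rad). It can turn over 8 rad down and 0.5 rad up from its start. Turning freely it takes 0.5 to 1 N at the handle.
- hub (a point): Point on the screw's axis at the height of the fold pin, 217 mm above the table. The arm's top is 9.5 mm below this height; the hub nut, 8 mm in radius, reaches 4.5 mm above it.
- fold_pin (a point): Middle of the level pin at the outer end of the crank arm, 70 mm from the screw's axis and square to the arm: the hinge of the folding handle. It travels on the crank's circle. Its fork is 27 mm wide over the pin and reaches 5.5 mm above the pin.
- grip_end (a point): Free end of the folding handle, on the handle's axis, 55 mm from the fold pin. The handle is a plain black round grip, 19 mm thick, from 11 to 55 mm from the pin; it revolves freely on its spindle. Folded, it lies level along the top of the arm with this end towards the hub; upright, this end is on top.
- fold (a joint): Hinge of the folding handle, rad: 0 folded flat along the arm, 1.57 fully upright against its stop. The free end rises and swings outward, away from the screw's axis. A friction washer makes it stiff (0.2 N m, about 5 N at 40 mm from the pin), so that it stays where it is left.
- platen: Grey cross plate that slides down the two columns below the crosshead, with a 62 mm aluminium pressure disc under it, right above the tin. Origin: centre of the disc's underside, 80 to 88 mm above the table at the start.
- platen_face (a point): Centre of the underside of the platen's pressure disc (the platen's origin).
- tin: Plain aluminium balm tin, 74 mm across, with a press-on lid, upright in the low ring (nest) in the middle of the press's base. Origin: centre of its underside, 18 mm above the table; z up. It dents above 120 N from the platen, about 8 N more at the handle than the free crank.
- lid_top (a point): Centre of the lid's flat top: 39.1 mm above the tin's underside at the start (6 mm proud), 33.1 mm fully home; it stays where pressed. It slides stiffly under 40 N from the platen (2.5 N more at the handle than the free crank); once home the crank stiffens by about 0.4 N per mm of handle travel. Firmly home is 60 N or more (4 N more). With the crank held still, screw friction can hide up to 1 N.
- balm_tin_0: Closed balm tin, round, 74 mm across, 34 mm high, lower of a stack of two beside the press; to be left alone. Origin: centre of its underside.
- balm_tin_1: Closed balm tin, round, 74 mm across, 34 mm high, upper of that stack; to be left alone. Origin: centre of its underside.
- balm_tin_2: Closed balm tin, round, 74 mm across, 34 mm high, beside the press; to be left alone. Origin: centre of its underside.
- tape_roll: Roll of tape lying flat, 100 mm across, 25 mm high; to be left alone. Origin: centre of its underside.
- soap_bar_2: Cut soap bar, 54 x 80 x 25 mm; to be left alone. Origin: centre of its underside.
- clip_jar: Glass clip jar, 78 x 63 x 81 mm; to be left alone. Origin: centre of its underside.
- dropper_0: Dropper bottle, 32 mm across, 97 mm high; to be left alone. Origin: centre of its underside.
- pigment_jar_0: Small glass jar with a wooden lid, 49 mm across, 70 mm high; to be left alone. Origin: centre of its underside.
There are look-alikes about, which are no part of the job. Leave any purple or yellow look-alike of the tin alone.

How it is judged:
On the way, in this order (a step that is already met when the one before it is completed fails the run):
1. the crank handle has been swung fully upright (value of joint fold above 1.45 rad), for 0.2 s.
2. the lid has been pressed home, the platen bearing firmly on it (over 60 N), with the handle upright (z of lid_top in the frame of tin below 0.0336 m and value of joint fold above 1.4 rad and contact force between platen and tin above 60 N), for 0.1 s.
At the end, for the whole second after the job is handed in: The lid is home (its top no more than 33.6 mm above the tin's underside, within 0.5 mm of fully home), the tin stands upright in its nest (within 6 mm of the press's axis), the platen's face is more than 8 mm above the lid, and the handle is upright (over 1.40 rad) (z of lid_top in the frame of tin below 0.0336 m and value of joint fold above 1.4 rad and z of platen_face in the frame of lid_top above 0.008 m and horizontal distance between tin and press below 0.006 m and angle between tin's own z axis and vertical below 0.05 rad and z of tin in the frame of press below 0.021 m); the robot touches nothing.
It fails at once if the tin is dented: the platen presses on it with more than 120 N (contact force between platen and tin above 120 N).
It fails at once if one of the other things is moved by more than 30 mm (distance of any of balm_tin_0, balm_tin_1, balm_tin_2, tape_roll, soap_bar_2, clip_jar, dropper_0, pigment_jar_0 from where it was at the start of the episode above 0.03 m).
It also fails if it takes over 72 s, if anything falls off the work surface, if the arm or the gripper's body presses on something with over 40 N, if the wrist force passes 120 N, or if a joint passes its speed limit or range.

### The arm

A 7-joint arm with a two-finger parallel gripper is mounted at the origin on a cart in front of the work surface, level with it; the furniture and walls round the work are solid. World frame = base frame: x ahead of the robot, y to its left, z up, the work surface at z = 0. Lengths are in m, angles in rad, forces in N, time in s.
With the tool pointing down it reaches from about 0.4 to 0.85 m from the base axis. Payload 4.5 kg.
Tool frame: the origin (TCP) lies where the fingers leave the gripper's body, on its centre line; the fingertips stand 64 mm ahead of it and the grasp point (between the pads) lies 45 mm ahead of it (ctrl.finger_overhang is the distance from the TCP to the fingertips, in m); z points along the fingers, y is the line along which they close (so a half turn about z gives the same grasp; the last joint's range is limited). The gripper opens to 88 mm and grips with 3 to 60 N. Pads are 18 mm wide; open, the fingers measure 123 mm over their backs; the gripper's body (75 mm by 187 mm) begins 45 mm behind the grasp point.
Start: joints at [-1.122, 0.689, -0.195, 1.565, 0.157, 0.902, -0.215], TCP at [0.252, 0.572, 0.303] pointing down, gripper open.
Joint ranges: [-3.01, 3.01], [-0.46, 2.08], [-1.47, 1.51], [0.13, 2.56], [-1, 4.14], [0.04, 2.09], [-2.66, 2.66]. Speed limits (rad/s): [2.57, 2.57, 3.14, 3.14, 3.14, 3.14, 3.14].

### API

Orientations are given as a 3x3 rotation matrix whose columns are the frame's x, y, z axes.
In Python, from workcell import ctrl gives the robot as it stands.
- The arm moves only by the tool play_rows, never from a script. Its argument "steps" is a list of rows, each a list of 7 numbers: the shift along the tool's x, y, z in mm, then the turn, a rotation vector about the tool's x, y, z in degrees, then the opening, from 0 (shut) to 1 (fully open). In form: [[x, y, z, wx, wy, wz, claw], ...]. A call has 1 to 12 rows; each row shifts and turns the commanded pose from where the row before left it, along the tool's axes as they then stand; what a row does not reach is not made up. A row lasts 1/12 s, in which the tool goes at most 41.7 mm and 7.16 degrees, less where a joint would pass 70% of its speed; a pose out of reach is approached as far as the arm can. A call is refused whole if a number of a shift passes 41.7 or a number of a turn 7.16, either way. A call with a gripper value outside its range is refused whole. The fingers move at their own pace and stop on an object; "grip_force" is the grip in N (left out, the last holds). Time passes only in rows, so rows that do not move let the fingers close. It gives the time, the measured TCP pose, the force, the opening and the grip force at its end, in the units of the state.
- ctrl.read_state(): the state, without advancing time (a new reading comes with each control period).
- ctrl.read_camera(name): name is "scene" or "top" or "wrist"; returns a dict with "img" (400x640x3 uint8, blue, green, red), "depth" (400x640 float32, m along the optical axis (not along the pixel's ray), 0 where there is no reading), "fx", "fy", "cx", "cy" (pixels), "R" (3x3) and "t" (3): a world point X has camera coordinates R X + t. Camera axes: x right, y down, z forward; pixel columns grow to the right and rows downward; lengths in m; the calibration is good to about 2 mm. The wrist camera is an equidistant fisheye: a pixel r from the principal point sees the ray r / f radians off the axis. A picture is of the moment at which its call begins.
- ctrl.close_job(): hands the job in; it is judged then, once.
The state is a dict: "time_s": time; "joint_positions": joint angles; "dq": joint speeds; "joint_torque": joint torques, N m; "eef_pos": TCP position; "orientation": TCP orientation; "force": force on the tool from outside, world axes, zero at the start; "wrist_torque": the same for the moment, N m; "grip_width": opening from 0.0 (shut) to 1.0 (fully open); "finger_force": force on a finger pad.
Only numpy, scipy, OpenCV 4.12 (cv2) and the standard library are available. Lean on these libraries where they do the work, as an engineer would, in place of code of your own. Each camera call takes 0.05 s, during which the arm holds its last target. There are 200 camera calls.

## Working session

There is one attempt and no reset: what is moved stays moved. The work goes in short steps, Python scripts to look and compute and a tool call to move; the robot and the scene stay as the last step left them, time stands still between calls to the robot, and variables do not carry over. Pictures are saved under pics/ and viewed, at most 10 in all, crops included, and the job is handed in when it is done.

Besides the shell and the picture viewer there is one more tool, called by a JSON object that holds its "op" and its "data", one argument or row to a line. play_rows: Moves the arm, as the interface text tells. Its arguments: {"type":"object","properties":{"steps":{"type":"array","items":{"type":"array","items":{"type":"number"}}},"grip_force":{"type":"number"}},"required":["steps"]}

```bash
mkdir -p pics; ls; python3 - <<'E'
from workcell import ctrl
import cv2,numpy as np,pickle
d={}
for n in ("scene","top"):
    c=ctrl.read_camera(n); d[n]=c
    cv2.imwrite(f"pics/{n}0.png",c["img"]); print(n,c["fx"],c["cx"],c["cy"],c["R"].tolist(),c["t"])
pickle.dump(d,open("cams.pkl","wb"))
s=ctrl.read_state();print(s)
E
```

```text
pics
scene 421.37524211504314 314.6395538045916 206.10167613558843 [[0.8011991162965982, -0.5978989117701621, 0.024430868785332387], [-0.22909981130893284, -0.34420405381797176, -0.9105146049314565], [0.5528048955135632, 0.723906389417396, -0.41275451161302606]] [-0.41560001  0.24359643  1.02578817]
top 368.13389774973456 317.66781195658695 199.7109696017388 [[-0.008606622448362926, -0.9999627950517023, -0.0005784137086162474], [-0.997621677153964, 0.008626029181319366, -0.06838553131383081], [0.06838797644720336, -1.1530394870249537e-05, -0.9976588016674371]] [0.03810055 0.54012029 1.40228039]
{'time_s': 0.1, 'joint_positions': array([-1.12217541,  0.68992908, -0.19452571,  1.56620296,  0.15734513,
        0.90247588, -0.21508599]), 'dq': array([-4.30835260e-04, -2.19104379e-03,  8.82972696e-04, -1.75082899e-03,
       -1.35234923e-03,  1.34173918e-03, -7.60873062e-05]), 'joint_torque': array([-3.73307092e-03, -5.28500748e+01, -1.27194878e+00, -1.53837079e+01,
       -5.26862789e-02,  2.04022683e-03,  3.14949159e-05]), 'eef_pos': array([0.25175077, 0.57157423, 0.30198209]), 'orientation': array([[-9.15236139e-01,  4.02917535e-01, -5.20470684e-04],
       [ 4.02917846e-01,  9.15234864e-01, -1.53370401e-03],
       [-1.41603323e-04, -1.61340826e-03, -9.99998688e-01]]), 'force': array([-0.39090235,  0.3672067 ,  0.00708175]), 'wrist_torque': array([ 4.25589061e-05, -7.19201589e-03, -2.39018059e-02]), 'finger_force': 0.0, 'grip_width': 0.9971559357757118}
```

View pics/scene0.png

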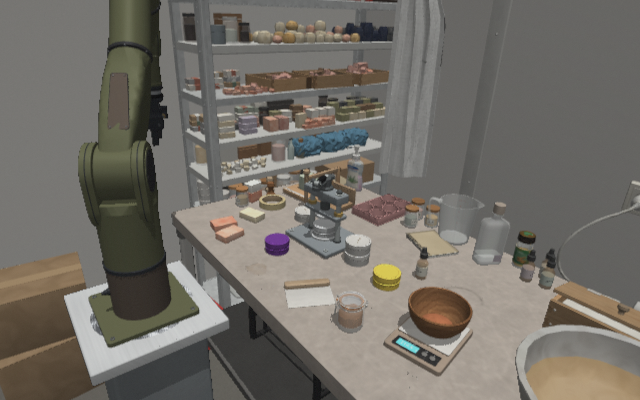

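View pics/top0.png

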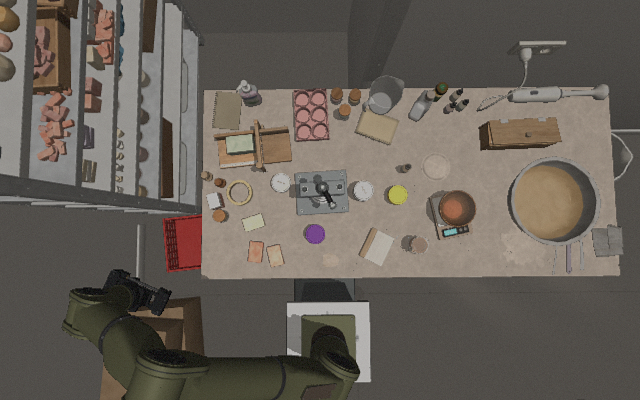

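The scene picture shows the press at about (322,210). The top picture shows it at (321,190). Candidates for the tin are the purple tin at top (315,234), the yellow one at (398,195), the single or stacked tins at (281,183) and (363,191), and the tin inside the press. The crank in the press is the only one. Next is a close crop of it.

```bash
python3 - <<'E'
import cv2,numpy as np,pickle
d=pickle.load(open("cams.pkl","rb"))
a=cv2.resize(d["top"]["img"][160:225,285:360],None,fx=5.3,fy=5.3,interpolation=cv2.INTER_CUBIC)
b=cv2.resize(d["scene"]["img"][165:265,275:375],(345,345),interpolation=cv2.INTER_CUBIC)
h=max(a.shape[0],b.shape[0]);o=np.zeros((h,a.shape[1]+b.shape[1],3),np.uint8);o[:a.shape[0],:a.shape[1]]=a;o[:b.shape[0],a.shape[1]:]=b
print(a.shape,o.shape)
cv2.imwrite("pics/crop1.png",o)
c=d["top"];D=c["depth"]
def W(u,v,z=None):
    r=np.array([(u-c["cx"])/c["fx"],(v-c["cy"])/c["fy"],1]); 
    C=-c["R"].T@c["t"]; w=c["R"].T@r
    k=D[v,u] if z is None else (z-C[2])/w[2]
    return C+k*w
# height map around press
for v in range(166,218,3):
    print(v,' '.join('%4d'%(W(u,v)[2]*1000) for u in range(291,354,3)))
print(W(291,166,.018),W(350,166,.018))
E
```

```text
(344, 398, 3) (345, 743, 3)
166    0   -4    4    0    0    1   -2    0    5    0   -8    1   -1    0    0    2   -1   -2    0   -2    1
169   -2    4    1    4    2   -7    0    0    3   -4   -2    7   -2    0    0    1   -6   -2   -1   -3   -4
172   -6   -1    1    4   12   17   17   11   14   13   19   23   22   12   17   20   15   17   11    0    3
175   -1    0   18   19   17 1435   19   18  208  206   14   14   16   20   22   16   16   21   13    2   -5
178    5    0   18   20   17   14   16   16  207  210   23   15   20   19   19   20   17   19   20   -7   -1
181   -4   -3   15   18   15   15   14   15  203  208  204  173  174  174  177  174  171  175   12    2   -5
184    0    3   18  174  178  174  176  174  174  209  213  214  183  171  173  175 1435  178   15    0    1
187    4    3   13  178  183  189  176  174  172  215  220  211  188  174  174  179  188  180   16   -1    0
190    0    1   14  176  186  182  174  176  176 1435  213  224  189  174  173  182  174  170   19   -4    3
193   -6    4   16  174  179  173  174  176  175  179  182  223  223  174  172  174  173  1
[... 262 characters left out ...]
20   19   18   12   19   25   20   23   16  225  216   16   18   15   22   -3   -4
205   -1   -3   13   18   22   19   15   14   21   18   22   15   17  220  222   21   14   13   19   16   -2
208   -1    0   14   18   15   26   18   15   20   24   16   15   20  211  205   15   19   21   20   15   -2
211   -7   -1   16   15   20   23   18   18   15   14   18   13   20   18   19   18   12   19   16    9   -6
214    0   -5   18   19   14   14   15    6    2    0    0    0    0   -6    0    5   -9    5   -2    1   -3
217   -3    2   -4    0   -1    0   -2   -7    0   -5    3   -1   -2   -1    0    0    2   -6    2   -4   -2
[0.67263977 0.13591928 0.018     ] [ 0.67064557 -0.09329477  0.018     ]
```

View pics/crop1.png

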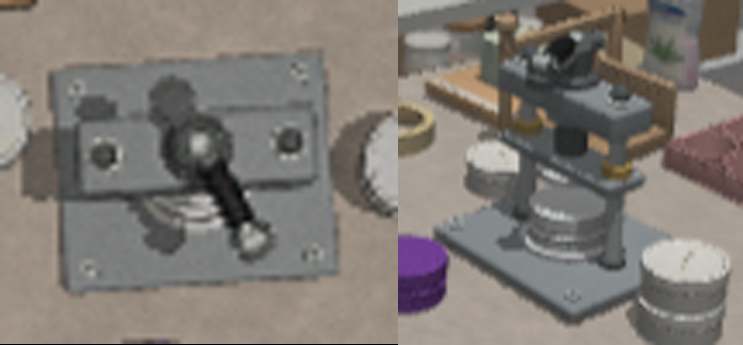

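The crop confirms it: hub at crop (200,147), fork and fold pin at about (252,238), column nuts at (103,154) and (289,142). The black handle lies folded along the arm.

```bash
cat > h.py <<'E'
import numpy as np,pickle
c=pickle.load(open("cams.pkl","rb"))["top"]
def W(u,v,z):
    r=np.array([(u-c["cx"])/c["fx"],(v-c["cy"])/c["fy"],1]);C=-c["R"].T@c["t"]; w=c["R"].T@r
    return C+(z-C[2])/w[2]*w
def K(a,b,z): return W(285-.5+(a+.5)/5.3,160-.5+(b+.5)/5.3,z)
E
python3 - <<'E'
from h import *
n=[K(103,154,.192),K(289,142,.192)]
print(n,np.linalg.norm(n[0]-n[1]),(n[0]+n[1])/2)
b=np.array([K(*p,.018) for p in((52,70),(320,52),(337,272),(68,290))]);print(b.mean(0),np.linalg.norm(b-np.roll(b,1,0),axis=1))
H=K(200,147,.2215);P=K(252,240,.2215);print(H,P,np.linalg.norm(P-H))
# depth-based: all points with z 0.197-0.235 near press
D=c["depth"];v,u=np.mgrid[165:215,290:354];k=D[v,u]
r=np.stack([(u-c["cx"])/c["fx"],(v-c["cy"])/c["fy"],np.ones_like(k)],-1)*k[...,None]
X=(r-c["t"])@c["R"];m=(X[...,2]>.199)&(X[...,2]<.24)
q=X[m][:,:2];mu=q.mean(0);w,V=np.linalg.eigh(np.cov(q.T));d=V[:,1];d=d*np.sign(-d[0])
s=(q-mu)@d;print(len(q),mu,d,np.degrees(np.arctan2(d[1],d[0])),mu+s.min()*d,mu+s.max()*d)
m=(X[...,2]>.165)&(X[...,2]<.182);q=X[m][:,:2];print("crosshead",q.mean(0),q.min(0),q.max(0))
E
```

```text
[array([0.56656131, 0.07940983, 0.192     ]), array([ 0.57325029, -0.03979182,  0.192     ])] 0.11938917930011071 [0.5699058 0.019809  0.192    ]
[0.57108835 0.01933975 0.018     ] [0.16148276 0.19672138 0.16161578 0.19592927]
[0.56750848 0.0176362  0.2215    ] [ 0.50899391 -0.0142218   0.2215    ] 0.06662496996413823
255 [0.55685864 0.01210902] [-0.87804846 -0.47857174] -151.40783845612458 [0.61246229 0.04241524] [ 0.49871338 -0.01958249]
crosshead [0.57004196 0.02027894] [ 0.54283432 -0.0580867 ] [0.59760256 0.09750412]
```

Estimated positions:
- **Screw axis:** about (0.570, 0.0195). The nuts are 119 mm apart, close to the 120 mm given.
- **Arm azimuth:** −151.4°.
- **Fold pin:** about (0.5085, −0.014).

I'll move above the folded handle first.

{"op": "play_rows", "data": {
  "steps": [
    [-20.6,-16.8,-4.2,0,0,0,1],
    [-20.6,-16.8,-4.2,0,0,0,1],
    [-20.6,-16.8,-4.2,0,0,0,1],
    [-20.6,-16.8,-4.2,0,0,0,1],
    [-20.6,-16.8,-4.2,0,0,0,1],
    [-20.6,-16.8,-4.2,0,0,0,1],
    [-20.6,-16.8,-4.2,0,0,0,1],
    [-20.6,-16.8,-4.2,0,0,0,1],
    [-20.6,-16.8,-4.2,0,0,0,1],
    [-20.6,-16.8,-4.2,0,0,0,1],
    [-20.6,-16.8,-4.2,0,0,0,1],
    [-20.6,-16.8,-4.2,0,0,0,1]
  ]
}}

```text
time_s: 1.1
eef_pos: [0.3971, 0.2865, 0.3531]
orientation: [[-0.915, 0.403, -0.001], [0.403, 0.915, -0.0], [0.0, -0.001, -1.0]]
force: [0.1, 0.9, 0.3]
grip_width: 0.999
finger_force: 0.0
```

{"op": "play_rows", "data": {
  "steps": [
    [-20.6,-16.8,-4.2,0,0,0,1],
    [-20.6,-16.8,-4.2,0,0,0,1],
    [-20.6,-16.8,-4.2,0,0,0,1],
    [-20.6,-16.8,-4.2,0,0,0,1],
    [-20.6,-16.8,-4.2,0,0,0,1],
    [-20.6,-16.8,-4.2,0,0,0,1],
    [-20.6,-16.8,-4.2,0,0,0,1],
    [-20.6,-16.8,-4.2,0,0,0,1],
    [-20.6,-16.8,-4.2,0,0,0,1],
    [-20.6,-16.8,-4.2,0,0,0,1],
    [-20.6,-16.8,-4.2,0,0,0,1],
    [-20.6,-16.8,-4.2,0,0,0,1]
  ]
}}

```text
time_s: 2.1
eef_pos: [0.542, 0.0024, 0.4034]
orientation: [[-0.915, 0.403, -0.001], [0.403, 0.915, 0.0], [0.001, -0.0, -1.0]]
force: [0.3, 0.1, -0.5]
grip_width: 1.001
finger_force: 0.0
```

{"op": "play_rows", "data": {
  "steps": [
    [0,0,0,0,0,7.1,0.6],
    [0,0,0,0,0,7.1,0.6],
    [0,0,0,0,0,7.1,0.6],
    [0,0,0,0,0,7.1,0.6],
    [0,0,0,0,0,7.1,0.6],
    [0,0,0,0,0,7.1,0.6],
    [0,0,0,0,0,7.1,0.6],
    [0,0,0,0,0,7.1,0.6],
    [0,0,0,0,0,7.1,0.6]
  ]
}}

```text
time_s: 2.85
eef_pos: [0.5416, 0.0038, 0.4031]
orientation: [[-0.035, 0.999, -0.001], [0.999, 0.035, 0.0], [0.0, -0.001, -1.0]]
force: [0.1, 0.2, -0.6]
grip_width: 0.598
finger_force: 0.0
```

{"op": "play_rows", "data": {
  "steps": [
    [0,0,0,0,0,7.1,0.6],
    [0,0,0,0,0,7.1,0.6],
    [0,0,0,0,0,7.1,0.6],
    [0,0,0,0,0,7.1,0.6],
    [0,0,0,0,0,7.1,0.6],
    [0,0,0,0,0,7.1,0.6],
    [0,0,0,0,0,7.1,0.6],
    [0,0,0,0,0,7.1,0.6],
    [0,0,0,0,0,7.1,0.6],
    [0,0,0,0,0,0,0.6]
  ]
}}

```text
time_s: 3.68
eef_pos: [0.5416, 0.004, 0.4031]
orientation: [[0.881, 0.474, -0.001], [0.474, -0.881, -0.0], [-0.001, -0.0, -1.0]]
force: [-0.1, -0.1, -0.2]
grip_width: 0.599
finger_force: 0.0
```

```bash
cat >> h.py <<'E'
AX=np.array([.570,.0195]); AZ=np.radians(-151.4)
def st():
    from workcell import ctrl
    s=ctrl.read_state();R=np.array(s["orientation"]);p=np.array(s["eef_pos"])
    print("t",s["time_s"],"p",p.round(4),"g",(p+.045*R[:,2]).round(4),"F",np.round(s["force"],2),"w",round(s["grip_width"],3),"ff",round(s["finger_force"],1));print("R",R.round(3).tolist(),"q",np.round(s["joint_positions"],2))
    return s,p,R
E
python3 - <<'E'
from h import *
from workcell import ctrl
import cv2
s,p,R=st()
d=np.array([np.cos(AZ),np.sin(AZ)]);T=np.array([*(AX+.032*d),.223])
print("grasp target",T,"tool shift mm",1e3*R.T@(T-(p+.045*R[:,2])))
cv2.imwrite("pics/w1.png",ctrl.read_camera("wrist")["img"])
E
```

```text
t 3.6833 p [0.5416 0.004  0.4031] g [0.5416 0.004  0.3581] F [-0.13 -0.15 -0.16] w 0.599 ff 0.0
R [[0.881, 0.474, -0.001], [0.474, -0.881, -0.0], [-0.001, -0.0, -1.0]] q [-0.35  0.49  0.41  1.7  -0.22  1.01 -0.94]
grasp target [0.54190454 0.00418186 0.223     ] tool shift mm [ 5.66378099e-01 -9.19173124e-03  1.35060936e+02]
```

View pics/w1.png

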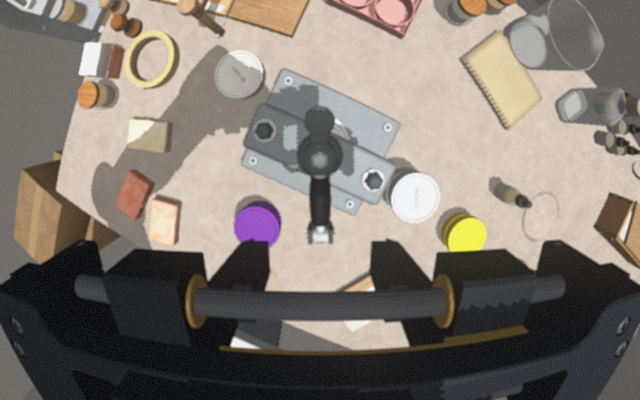

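The wrist view shows the crank arm straight up and down at column 319, midway between the fingers. Lateral aim is good, so I descend and pinch.

{"op": "play_rows", "data": {
  "steps": [
    [0,0,20,0,0,0,0.5],
    [0,0,20,0,0,0,0.5],
    [0,0,20,0,0,0,0.5],
    [0,0,20,0,0,0,0.5],
    [0,0,20,0,0,0,0.5],
    [0,0,20,0,0,0,0.5],
    [0,0,10,0,0,0,0.5],
    [0,0,5,0,0,0,0.5],
    [0,0,0,0,0,0,0.5]
  ]
}}

```text
time_s: 4.48
eef_pos: [0.5416, 0.0038, 0.2678]
orientation: [[0.879, 0.477, -0.002], [0.477, -0.879, 0.0], [-0.001, -0.001, -1.0]]
force: [-0.4, 0.1, 0.4]
grip_width: 0.5
finger_force: 0.0
```

{"op": "play_rows", "data": {
  "steps": [
    [0,0,0,0,0,0,0],
    [0,0,0,0,0,0,0],
    [0,0,0,0,0,0,0],
    [0,0,0,0,0,0,0],
    [0,0,0,0,0,0,0],
    [0,0,0,0,0,0,0],
    [0,0,0,0,0,0,0],
    [0,0,0,0,0,0,0]
  ],
  "grip_force": 20
}}

```text
time_s: 5.15
eef_pos: [0.5422, 0.0039, 0.2691]
orientation: [[0.879, 0.476, 0.001], [0.476, -0.879, 0.0], [0.001, 0.0, -1.0]]
force: [-0.0, 0.9, 5.9]
grip_width: 0.207
finger_force: 20.0
```

```bash
python3 - <<'E'
from h import *
from scipy.spatial.transform import Rotation as Ro
s,p,R=st()
# arc: grasp point rides at distance 38mm from pin, tool turns with handle
d3=np.array([np.cos(AZ),np.sin(AZ),0]);pin=np.array([*(AX+.07*d3[:2]),.217])
g=p+.045*R[:,2]; print("rel pin (in,up,tan)",1e3*np.array([(g-pin)@-d3,g[2]-.217,(g-pin)@np.cross(d3,[0,0,1])]))
# constant tool twist per row a=6deg: step in tool frame
axis=R.T@np.cross([0,0,1],d3); print("turn axis in tool",axis.round(3))
for a in (6,):
    rot=Ro.from_rotvec(np.radians(a)*np.cross([0,0,1],d3)).as_matrix()
    print(rot@(-d3))
    pn=pin+rot@(p-pin); print("row shift",1e3*R.T@(pn-p))
E
```

```text
t 5.15 p [0.5422 0.0039 0.2691] g [0.5423 0.0039 0.2241] F [-0.04  0.94  5.95] w 0.207 ff 20.0
R [[0.879, 0.476, 0.001], [0.476, -0.879, 0.0], [0.001, 0.0, -1.0]] q [-0.29  0.65  0.32  1.87 -0.31  0.67 -0.85]
rel pin (in,up,tan) [38.20484955  7.09724087 -0.38410392]
turn axis in tool [0.003 1.    0.   ]
[0.87317329 0.47606953 0.10452846]
row shift [-5.64995937  0.01603602 -3.70928789]
```

{"op": "play_rows", "data": {
  "steps": [
    [-5.65,0,-3.7,0,6,0,0],
    [-5.65,0,-3.7,0,6,0,0],
    [-5.65,0,-3.7,0,6,0,0],
    [-5.65,0,-3.7,0,6,0,0],
    [-5.65,0,-3.7,0,6,0,0]
  ]
}}

```text
time_s: 5.57
eef_pos: [0.521, -0.0077, 0.2813]
orientation: [[0.796, 0.481, 0.367], [0.431, -0.877, 0.213], [0.424, -0.012, -0.905]]
force: [-1.1, -0.2, -11.9]
grip_width: 0.204
finger_force: 20.0
```

```bash
python3 - <<'E'
from h import *
st()
E
```

```text
t 5.5667 p [ 0.521  -0.0077  0.2813] g [0.5375 0.0019 0.2405] F [ -1.13  -0.19 -11.94] w 0.204 ff 20.0
R [[0.796, 0.481, 0.367], [0.431, -0.877, 0.213], [0.424, -0.012, -0.905]] q [ 0.24  0.54 -0.31  2.18 -0.77  0.09 -0.3 ]
```

{"op": "play_rows", "data": {
  "steps": [
    [-0.9,0,-3.2,0,0,0,0],
    [-0.9,0,-3.2,0,0,0,0],
    [-1.5,0,-3.0,0,0,0,0],
    [-1.5,0,-3.0,0,0,0,0],
    [-2,0,-2.8,0,0,0,0],
    [-2,0,-2.8,0,0,0,0],
    [-2.4,0,-2.5,0,0,0,0],
    [-2.4,0,-2.5,0,0,0,0],
    [-2.8,0,-2,0,0,0,0],
    [-2.8,0,-2,0,0,0,0]
  ],
  "grip_force": 15
}}

```text
time_s: 6.4
eef_pos: [0.5009, -0.0193, 0.3001]
orientation: [[0.792, 0.484, 0.372], [0.434, -0.875, 0.214], [0.429, -0.008, -0.903]]
force: [7.2, 5.7, -1.3]
grip_width: 0.211
finger_force: 15.0
```

```bash
python3 - <<'E'
from h import *
from workcell import ctrl
import cv2
st()
c=ctrl.read_camera("scene")
cv2.imwrite("pics/s2.png",cv2.resize(c["img"][130:250,250:410],None,fx=4,fy=4,interpolation=cv2.INTER_CUBIC))
E
```

```text
t 6.4 p [ 0.5009 -0.0193  0.3001] g [ 0.5176 -0.0096  0.2595] F [ 7.16  5.65 -1.26] w 0.211 ff 15.0
R [[0.792, 0.484, 0.372], [0.434, -0.875, 0.214], [0.429, -0.008, -0.903]] q [ 0.28  0.49 -0.31  2.21 -0.76  0.12 -0.29]
```

View pics/s2.png

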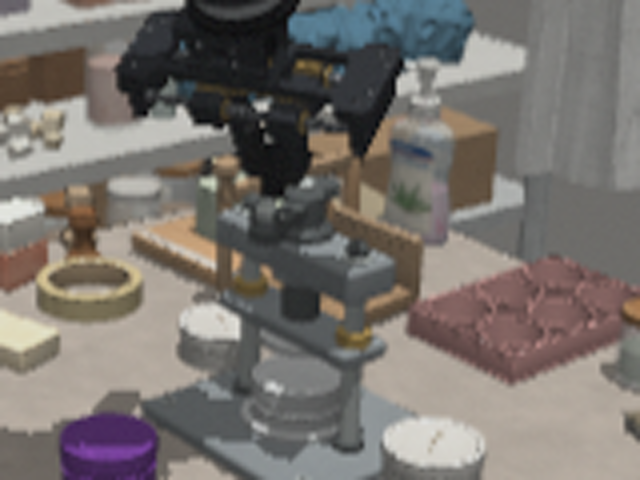

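The picture shows the gripper holding the handle, now steep, above the fork at about (270,190). I keep pushing it outward to the stop.

{"op": "play_rows", "data": {
  "steps": [
    [-2.7,0,-1.3,0,0,0,0],
    [-2.7,0,-1.3,0,0,0,0],
    [-2.7,0,-1.3,0,0,0,0],
    [-2.8,0,-0.6,0,0,0,0],
    [0,0,0,0,0,0,0]
  ]
}}

```text
time_s: 6.87
eef_pos: [0.4924, -0.0247, 0.3013]
orientation: [[0.79, 0.484, 0.377], [0.434, -0.875, 0.214], [0.433, -0.005, -0.901]]
force: [7.0, 5.0, 7.8]
grip_width: 0.208
finger_force: 15.0
```

```bash
python3 - <<'E'
from h import *
st()
E
```

```text
t 6.8667 p [ 0.4924 -0.0247  0.3013] g [ 0.5094 -0.0151  0.2607] F [7.04 4.99 7.77] w 0.208 ff 15.0
R [[0.79, 0.484, 0.377], [0.434, -0.875, 0.214], [0.433, -0.005, -0.901]] q [ 0.33  0.48 -0.35  2.23 -0.77  0.11 -0.27]
```

{"op": "play_rows", "data": {
  "steps": [
    [-1.8,0,-0.9,0,0,0,0],
    [-1.8,0,-0.9,0,0,0,0],
    [-1.8,0,-0.9,0,0,0,0],
    [0,0,0,0,0,0,0]
  ]
}}

```text
time_s: 7.2
eef_pos: [0.4868, -0.0279, 0.3012]
orientation: [[0.79, 0.484, 0.376], [0.434, -0.875, 0.213], [0.432, -0.005, -0.902]]
force: [5.8, 4.6, 7.3]
grip_width: 0.208
finger_force: 15.0
```

```bash
python3 - <<'E'
from h import *
st()
E
```

```text
t 7.2 p [ 0.4868 -0.0279  0.3012] g [ 0.5037 -0.0183  0.2606] F [5.8  4.64 7.29] w 0.208 ff 15.0
R [[0.79, 0.484, 0.376], [0.434, -0.875, 0.213], [0.432, -0.005, -0.902]] q [ 0.35  0.48 -0.37  2.24 -0.77  0.1  -0.26]
```

{"op": "play_rows", "data": {
  "steps": [
    [-1.8,0,-0.9,0,0,0,0],
    [-1.8,0,-0.9,0,0,0,0],
    [-1.8,0,-0.9,0,0,0,0],
    [0,0,0,0,0,0,0]
  ]
}}

```text
time_s: 7.53
eef_pos: [0.4819, -0.0307, 0.3009]
orientation: [[0.79, 0.484, 0.376], [0.434, -0.875, 0.213], [0.432, -0.006, -0.902]]
force: [11.8, 6.1, -0.5]
grip_width: 0.202
finger_force: 15.0
```

```bash
python3 - <<'E'
from h import *
from workcell import ctrl
import cv2
st()
c=ctrl.read_camera("scene")
cv2.imwrite("pics/s3.png",cv2.resize(c["img"][150:220,280:350],None,fx=8,fy=8,interpolation=cv2.INTER_CUBIC))
E
```

```text
t 7.5333 p [ 0.4819 -0.0307  0.3009] g [ 0.4988 -0.0211  0.2603] F [11.77  6.1  -0.49] w 0.202 ff 15.0
R [[0.79, 0.484, 0.376], [0.434, -0.875, 0.213], [0.432, -0.006, -0.902]] q [ 0.37  0.47 -0.38  2.25 -0.77  0.09 -0.26]
```

View pics/s3.png

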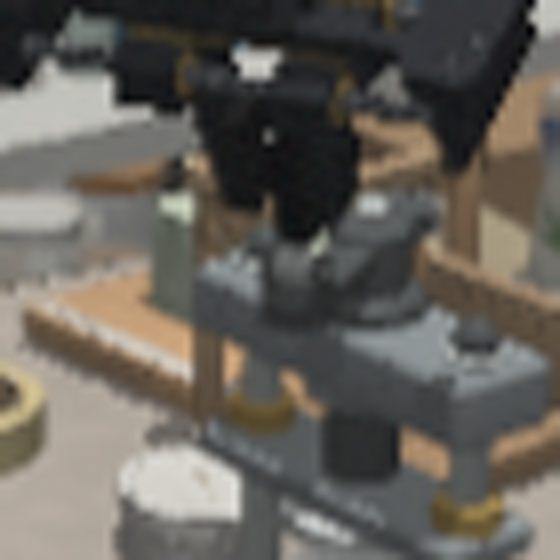

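{"op": "play_rows", "data": {
  "steps": [
    [-1.8,0,-0.9,0,0,0,0],
    [-0.9,0,-0.4,0,0,0,0],
    [0,0,0,0,0,0,0]
  ]
}}

```text
time_s: 7.83
eef_pos: [0.4805, -0.0314, 0.3009]
orientation: [[0.789, 0.485, 0.377], [0.435, -0.875, 0.214], [0.434, -0.005, -0.901]]
force: [16.5, 9.4, -6.3]
grip_width: 0.2
finger_force: 14.9
```

```bash
python3 - <<'E'
from h import *
st()
E
```

```text
t 7.8333 p [ 0.4805 -0.0314  0.3009] g [ 0.4974 -0.0218  0.2604] F [16.48  9.39 -6.34] w 0.2 ff 14.9
R [[0.789, 0.485, 0.377], [0.435, -0.875, 0.214], [0.434, -0.005, -0.901]] q [ 0.37  0.47 -0.39  2.25 -0.77  0.09 -0.25]
```

Force climbs at the stop, so the handle is upright. I release, back off and take a look.

{"op": "play_rows", "data": {
  "steps": [
    [0,0,0,0,0,0,0.5],
    [0,0,0,0,0,0,0.5],
    [0,0,0,0,0,0,0.5],
    [0,0,0,0,0,0,0.5],
    [0,0,-15,0,0,0,0.5],
    [0,0,-20,0,0,0,0.5],
    [0,0,-20,0,0,0,0.5],
    [0,0,-20,0,-6,0,0.5],
    [0,0,0,0,-6,0,0.5],
    [0,0,0,0,-6,0,0.5],
    [0,0,0,0,-6,0,0.5],
    [0,0,0,0,-2,0,0.5]
  ]
}}

```text
time_s: 8.83
eef_pos: [0.4518, -0.0457, 0.3586]
orientation: [[0.873, 0.487, 0.015], [0.487, -0.873, 0.023], [0.025, -0.012, -1.0]]
force: [-0.7, 0.2, -0.2]
grip_width: 0.499
finger_force: 0.0
```

```bash
python3 - <<'E'
from h import *
from workcell import ctrl
import cv2
st()
c=ctrl.read_camera("scene")
a=cv2.resize(c["img"][140:220,270:360],None,fx=4.4,fy=4.4,interpolation=cv2.INTER_CUBIC)
w=ctrl.read_camera("wrist");b=cv2.resize(w["img"],None,fx=.6,fy=.6)
pickle.dump((c,w),open("c4.pkl","wb"))
o=np.zeros((max(a.shape[0],b.shape[0]),a.shape[1]+b.shape[1],3),np.uint8);o[:a.shape[0],:a.shape[1]]=a;o[:b.shape[0],a.shape[1]:]=b
cv2.imwrite("pics/s4.png",o);print(o.shape)
E
```

```text
t 8.8333 p [ 0.4518 -0.0457  0.3586] g [ 0.4525 -0.0447  0.3136] F [-0.72  0.22 -0.16] w 0.499 ff 0.0
R [[0.873, 0.487, 0.015], [0.487, -0.873, 0.023], [0.025, -0.012, -1.0]] q [-0.19  0.39  0.29  2.01 -0.2   0.75 -0.84]
(352, 780, 3)
```

View pics/s4.png

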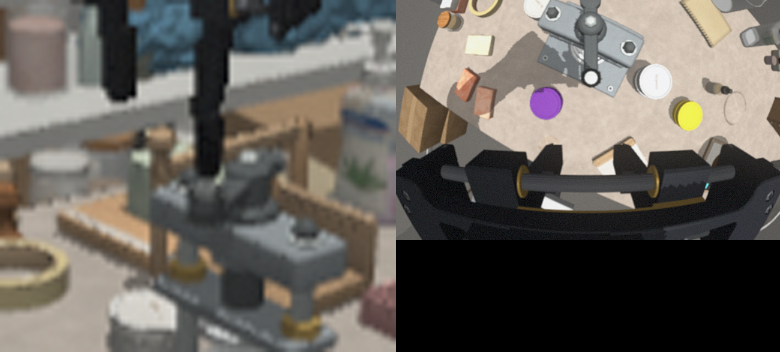

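The left half shows the handle standing vertical on the fork, around (207,100–178). The right half (wrist) shows its end cap at (591,78), which is wrist pixel (325,130). I locate the cap from that.

```bash
python3 - <<'E'
from h import *
c,w=pickle.load(open("c4.pkl","rb"))
import cv2
def ray(w,u,v):
    x,y=(u-w["cx"])/w["fx"],(v-w["cy"])/w["fy"];r=np.hypot(x,y)
    return np.array([np.sin(r)*x/r,np.sin(r)*y/r,np.cos(r)])
def WW(u,v,z):
    C=-w["R"].T@w["t"];d=w["R"].T@ray(w,u,v);return C+(z-C[2])/d[2]*d
# bright end cap centroid
g=w["img"].min(2)[115:145,310:340];m=g>180;v,u=np.nonzero(m);u=u.mean()+310;v=v.mean()+115;print(m.sum(),u,v)
E_=WW(u,v,.272);print("end",E_, (E_[:2]-AX), np.linalg.norm(E_[:2]-AX),np.degrees(np.arctan2(*(E_[:2]-AX)[::-1])))
nut=(WW((591-396)/.6,20/.6,.2215));print("nut",nut)
p=np.array([.4518,-.0457,.3586]);R=np.array([[0.873,0.487,0.015],[0.487,-0.873,0.023],[0.025,-0.012,-1.0]])
print("depth at end",w["depth"][int(v),int(u)], "cam z",(-w["R"].T@w["t"]))
D=w["depth"];k=D[int(v),int(u)];r=ray(w,u,v);print("by depth",w["R"].T@(r/r[2]*k-w["t"]))
E
```

```text
362 324.95303867403317 129.57734806629833
end [ 0.5112636  -0.01415788  0.272     ] [-0.0587364  -0.03365788] 0.06769651066356354 -150.18587476743068
nut [0.57242782 0.01979646 0.2215    ]
depth at end 0.16209517 cam z [ 0.51191255 -0.01306722  0.44080375]
by depth [ 0.51127066 -0.01414603  0.27383494]
```

```bash
python3 - <<'E'
from h import *
from scipy.spatial.transform import Rotation as Ro
s,p,R=st()
x=np.array([R[0,0],R[1,0],0]);x/=np.linalg.norm(x);Rt=np.stack([x,np.cross([0,0,-1],x),[0,0,-1]],1)
rv=np.degrees(Ro.from_matrix(R.T@Rt).as_rotvec());print("turn",rv)
T=np.array([.511,-.0145,.297]);print("shift after turn",1e3*Rt.T@(T-p))
E
```

```text
t 8.9333 p [ 0.4513 -0.0456  0.3578] g [ 0.4521 -0.0445  0.3129] F [ 0.37 -0.67  1.49] w 0.5 ff 0.0
R [[0.873, 0.487, 0.017], [0.487, -0.873, 0.026], [0.028, -0.014, -1.0]] q [-0.18  0.39  0.28  2.01 -0.2   0.75 -0.84]
turn [-0.81055639 -1.59099282  0.0112547 ]
shift after turn [67.27754413  1.89874333 60.83774501]
```

{"op": "play_rows", "data": {
  "steps": [
    [0,0,0,-0.8,-1.6,0,0.5],
    [17,0.5,0,0,0,0,0.5],
    [17,0.5,0,0,0,0,0.5],
    [17,0.5,0,0,0,0,0.5],
    [16,0.4,0,0,0,0,0.5],
    [0,0,0,0,0,0,0.5],
    [0,0,15,0,0,0,0.5],
    [0,0,15,0,0,0,0.5],
    [0,0,15,0,0,0,0.5],
    [0,0,15,0,0,0,0.5],
    [0,0,0,0,0,0,0.5],
    [0,0,0,0,0,0,0.5]
  ]
}}

```text
time_s: 9.93
eef_pos: [0.5086, -0.0168, 0.2978]
orientation: [[0.875, 0.483, -0.002], [0.483, -0.875, 0.001], [-0.002, -0.002, -1.0]]
force: [0.2, -0.3, -0.5]
grip_width: 0.501
finger_force: 0.0
```

{"op": "play_rows", "data": {
  "steps": [
    [0,0,0,0,0,0,0],
    [0,0,0,0,0,0,0],
    [0,0,0,0,0,0,0],
    [0,0,0,0,0,0,0],
    [0,0,0,0,0,0,0],
    [0,0,0,0,0,0,0]
  ],
  "grip_force": 15
}}

```text
time_s: 10.43
eef_pos: [0.5103, -0.0157, 0.2986]
orientation: [[0.874, 0.485, 0.001], [0.485, -0.874, 0.001], [0.001, -0.001, -1.0]]
force: [-0.8, 0.3, 4.5]
grip_width: 0.214
finger_force: 15.0
```

```bash
python3 - <<'E'
from h import *
st()
E
```

```text
t 10.4333 p [ 0.5103 -0.0157  0.2986] g [ 0.5103 -0.0156  0.2536] F [-0.78  0.3   4.55] w 0.214 ff 15.0
R [[0.874, 0.485, 0.001], [0.485, -0.874, 0.001], [0.001, -0.001, -1.0]] q [-0.22  0.56  0.26  1.93 -0.22  0.68 -0.89]
```

{"op": "play_rows", "data": {
  "steps": [
    [-2,0,0,0,0,0,0],
    [-2,0,0,0,0,0,0],
    [0,0,0,0,0,0,0],
    [0,0,0,0,0,0,0]
  ]
}}

```text
time_s: 10.77
eef_pos: [0.5097, -0.016, 0.2987]
orientation: [[0.874, 0.487, 0.007], [0.487, -0.874, 0.003], [0.008, 0.001, -1.0]]
force: [6.5, 4.5, -1.2]
grip_width: 0.206
finger_force: 15.0
```

```bash
python3 - <<'E'
from h import *
s,p,R=st()
A=np.array([.571,.0195]);v=p[:2]-A;print(np.linalg.norm(v)*1e3,np.degrees(np.arctan2(v[1],v[0])))
# circle rows, clockwise, 15deg/row, r=72
ph=np.arctan2(v[1],v[0]);r=.0715
for k in range(1,25):
    a0,a1=ph-np.radians(15)*(k-1),ph-np.radians(15)*k
    d=np.zeros(3);d[:2]=r*np.array([np.cos(a1)-np.cos(a0),np.sin(a1)-np.sin(a0)]);t=1e3*R.T@d
    print(k,t.round(1)[:2],end=' ')
E
```

```text
t 10.7667 p [ 0.5097 -0.016   0.2987] g [ 0.51   -0.0159  0.2537] F [ 6.48  4.45 -1.18] w 0.206 ff 15.0
R [[0.874, 0.487, 0.007], [0.487, -0.874, 0.003], [0.008, 0.001, -1.0]] q [-0.22  0.56  0.26  1.93 -0.22  0.67 -0.89]
70.85779549854935 -149.94279567990887
1 [  2.1 -18.5] 2 [  6.9 -17.4] 3 [ 11.1 -15. ] 4 [ 14.6 -11.6] 5 [17.1 -7.4] 6 [18.5 -2.7] 7 [18.5  2.1] 8 [17.4  6.9] 9 [15.  11.1] 10 [11.6 14.6] 11 [ 7.4 17.1] 12 [ 2.7 18.5] 13 [-2.1 18.5] 14 [-6.9 17.4] 15 [-11.1  15. ] 16 [-14.6  11.6] 17 [-17.1   7.4] 18 [-18.5   2.7] 19 [-18.5  -2.1] 20 [-17.4  -6.9] 21 [-15.  -11.1] 22 [-11.6 -14.6] 23 [ -7.4 -17.1] 24 [ -2.7 -18.5]
```

{"op": "play_rows", "data": {
  "steps": [
    [2.1,-18.5,0,0,0,0,0],
    [6.9,-17.4,0,0,0,0,0],
    [11.1,-15,0,0,0,0,0],
    [14.6,-11.6,0,0,0,0,0],
    [17.1,-7.4,0,0,0,0,0],
    [18.5,-2.7,0,0,0,0,0],
    [0,0,0,0,0,0,0],
    [0,0,0,0,0,0,0]
  ]
}}

```text
time_s: 11.43
eef_pos: [0.5346, 0.0799, 0.2985]
orientation: [[0.874, 0.485, 0.003], [0.485, -0.874, 0.0], [0.003, 0.001, -1.0]]
force: [1.3, -0.7, 4.4]
grip_width: 0.209
finger_force: 15.0
```

```bash
cat >> h.py <<'E'
def cr(A=(.571,.0195)):
    s,p,R=st();v=(p+.045*R[:,2])[:2]-np.array(A);r=np.linalg.norm(v);e=v/r;t=np.array([e[1],-e[0]])
    f=s["force"][:2];print("r %.1f az %.1f  F out %.1f  F resist(-cw) %.1f"%(r*1e3,np.degrees(np.arctan2(v[1],v[0])),f@e,-f@t))
E
python3 - <<'E'
from h import *
cr()
E
```

```text
t 11.4333 p [0.5346 0.0799 0.2985] g [0.5347 0.0799 0.2535] F [ 1.25 -0.68  4.43] w 0.209 ff 15.0
R [[0.874, 0.485, 0.003], [0.485, -0.874, 0.0], [0.003, 0.001, -1.0]] q [-0.41  0.6   0.28  1.84 -0.24  0.73 -1.06]
r 70.4 az 121.0  F out -1.2  F resist(-cw) -0.7
```

Works well. Now the next 180°.

{"op": "play_rows", "data": {
  "steps": [
    [18.5,2.1,0,0,0,0,0],
    [17.4,6.9,0,0,0,0,0],
    [15,11.1,0,0,0,0,0],
    [11.6,14.6,0,0,0,0,0],
    [7.4,17.1,0,0,0,0,0],
    [2.7,18.5,0,0,0,0,0],
    [-2.1,18.5,0,0,0,0,0],
    [-6.9,17.4,0,0,0,0,0],
    [-11.1,15,0,0,0,0,0],
    [-14.6,11.6,0,0,0,0,0],
    [0,0,0,0,0,0,0],
    [0,0,0,0,0,0,0]
  ]
}}

```text
time_s: 12.43
eef_pos: [0.6285, -0.0202, 0.2986]
orientation: [[0.876, 0.482, -0.003], [0.482, -0.876, 0.001], [-0.002, -0.002, -1.0]]
force: [-0.9, -0.9, 4.5]
grip_width: 0.211
finger_force: 15.0
```

```bash
python3 - <<'E'
from h import *
from workcell import ctrl
import cv2
cr()
c=ctrl.read_camera("scene")
cv2.imwrite("pics/s5.png",cv2.resize(c["img"][170:260,270:370],None,fx=6,fy=6,interpolation=cv2.INTER_CUBIC))
E
```

```text
t 12.4333 p [ 0.6285 -0.0202  0.2986] g [ 0.6284 -0.0202  0.2536] F [-0.91 -0.85  4.51] w 0.211 ff 15.0
R [[0.876, 0.482, -0.003], [0.482, -0.876, 0.001], [-0.002, -0.002, -1.0]] q [-0.19  0.71  0.27  1.57 -0.23  0.89 -0.91]
r 69.8 az -34.6  F out -0.3  F resist(-cw) -1.2
```

View pics/s5.png

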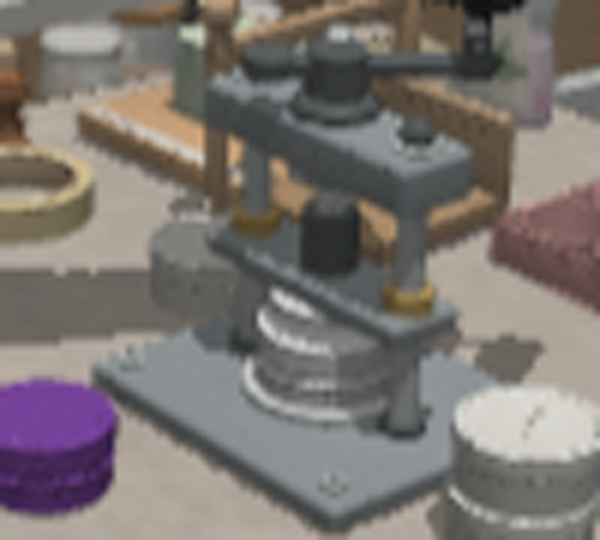

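The picture shows the crank turned, with the platen at about (330,275) nearly down to the lid. I go on in finer rows and watch the force.

```bash
python3 - <<'E'
import numpy as np
r=71.;tx=np.radians(28.8)
for a in np.arange(-35,-285,-10):
    a0,a1=np.radians([a,a-10]);d=r*np.array([np.cos(a1)-np.cos(a0),np.sin(a1)-np.sin(a0)])
    print(a,"%.1f %.1f"%(d@[np.cos(tx),np.sin(tx)],d@[np.sin(tx),-np.cos(tx)]),end=" | ")
E
```

```text
-35 -11.5 4.5 | -45 -12.1 2.4 | -55 -12.4 0.3 | -65 -12.2 -1.9 | -75 -11.7 -4.0 | -85 -10.8 -6.0 | -95 -9.6 -7.8 | -105 -8.2 -9.3 | -115 -6.4 -10.6 | -125 -4.5 -11.5 | -135 -2.4 -12.1 | -145 -0.3 -12.4 | -155 1.9 -12.2 | -165 4.0 -11.7 | -175 6.0 -10.8 | -185 7.8 -9.6 | -195 9.3 -8.2 | -205 10.6 -6.4 | -215 11.5 -4.5 | -225 12.1 -2.4 | -235 12.4 -0.3 | -245 12.2 1.9 | -255 11.7 4.0 | -265 10.8 6.0 | -275 9.6 7.8 |
```

{"op": "play_rows", "data": {
  "steps": [
    [-5.7,2.3,0,0,0,0,0],
    [-5.8,2.2,0,0,0,0,0],
    [-6,1.2,0,0,0,0,0],
    [-6.1,1.2,0,0,0,0,0],
    [-6.2,0.2,0,0,0,0,0],
    [-6.2,0.1,0,0,0,0,0],
    [-6.1,-0.9,0,0,0,0,0],
    [-6.1,-1,0,0,0,0,0]
  ]
}}

```text
time_s: 13.15
eef_pos: [0.5903, -0.0475, 0.2986]
orientation: [[0.875, 0.484, 0.001], [0.484, -0.875, -0.0], [0.001, 0.001, -1.0]]
force: [0.2, -0.5, 6.7]
grip_width: 0.209
finger_force: 15.0
```

```bash
python3 - <<'E'
from h import *
cr()
E
```

```text
t 13.15 p [ 0.5903 -0.0475  0.2986] g [ 0.5904 -0.0475  0.2536] F [ 0.22 -0.5   6.72] w 0.209 ff 15.0
R [[0.875, 0.484, 0.001], [0.484, -0.875, -0.0], [0.001, 0.001, -1.0]] q [-0.15  0.66  0.26  1.69 -0.22  0.82 -0.85]
r 69.8 az -73.9  F out 0.5  F resist(-cw) 0.1
```

{"op": "play_rows", "data": {
  "steps": [
    [-5.8,-2,0,0,0,0,0],
    [-5.9,-2,0,0,0,0,0],
    [-5.4,-3,0,0,0,0,0],
    [-5.4,-3,0,0,0,0,0]
  ]
}}

```text
time_s: 13.48
eef_pos: [0.5655, -0.0501, 0.2986]
orientation: [[0.876, 0.483, 0.001], [0.483, -0.876, -0.001], [0.0, 0.001, -1.0]]
force: [1.2, -1.4, 5.6]
grip_width: 0.212
finger_force: 15.0
```

```bash
python3 - <<'E'
from h import *
cr()
E
```

```text
t 13.4833 p [ 0.5655 -0.0501  0.2986] g [ 0.5656 -0.0501  0.2536] F [ 1.19 -1.42  5.64] w 0.212 ff 15.0
R [[0.876, 0.483, 0.001], [0.483, -0.876, -0.001], [0.0, 0.001, -1.0]] q [-0.15  0.63  0.26  1.76 -0.22  0.78 -0.84]
r 69.8 az -94.5  F out 1.3  F resist(-cw) 1.3
```

{"op": "play_rows", "data": {
  "steps": [
    [-4.8,-3.9,0,0,0,0,0],
    [-4.8,-3.9,0,0,0,0,0],
    [-4.1,-4.6,0,0,0,0,0],
    [-4.1,-4.7,0,0,0,0,0]
  ]
}}

```text
time_s: 13.82
eef_pos: [0.5413, -0.0438, 0.2985]
orientation: [[0.876, 0.483, -0.0], [0.483, -0.876, -0.001], [-0.001, 0.001, -1.0]]
force: [0.3, -1.8, 7.3]
grip_width: 0.213
finger_force: 15.0
```

```bash
python3 - <<'E'
from h import *
cr()
E
```

```text
t 13.8167 p [ 0.5413 -0.0438  0.2985] g [ 0.5413 -0.0438  0.2535] F [ 0.32 -1.76  7.28] w 0.213 ff 15.0
R [[0.876, 0.483, -0.0], [0.483, -0.876, -0.001], [-0.001, 0.001, -1.0]] q [-0.16  0.6   0.26  1.83 -0.22  0.74 -0.85]
r 69.9 az -115.2  F out 1.5  F resist(-cw) 1.0
```

{"op": "play_rows", "data": {
  "steps": [
    [-3.2,-5.3,0,0,0,0,0],
    [-3.2,-5.3,0,0,0,0,0],
    [-2.3,-5.7,0,0,0,0,0],
    [-2.2,-5.8,0,0,0,0,0]
  ]
}}

```text
time_s: 14.15
eef_pos: [0.5208, -0.0293, 0.2985]
orientation: [[0.876, 0.483, -0.001], [0.483, -0.876, -0.0], [-0.001, -0.0, -1.0]]
force: [-0.5, -0.6, 7.5]
grip_width: 0.204
finger_force: 15.0
```

```bash
python3 - <<'E'
from h import *
cr()
E
```

```text
t 14.15 p [ 0.5208 -0.0293  0.2985] g [ 0.5207 -0.0293  0.2535] F [-0.49 -0.6   7.45] w 0.204 ff 15.0
R [[0.876, 0.483, -0.001], [0.483, -0.876, -0.0], [-0.001, -0.0, -1.0]] q [-0.2   0.57  0.26  1.89 -0.22  0.7  -0.87]
r 70.1 az -135.8  F out 0.8  F resist(-cw) 0.1
```

{"op": "play_rows", "data": {
  "steps": [
    [-1.2,-6,0,0,0,0,0],
    [-1.2,-6.1,0,0,0,0,0],
    [-0.2,-6.2,0,0,0,0,0],
    [-0.1,-6.2,0,0,0,0,0]
  ]
}}

```text
time_s: 14.48
eef_pos: [0.5067, -0.0086, 0.2985]
orientation: [[0.875, 0.484, -0.001], [0.484, -0.875, 0.0], [-0.001, -0.001, -1.0]]
force: [-0.4, -0.8, 6.7]
grip_width: 0.209
finger_force: 15.0
```

```bash
python3 - <<'E'
from h import *
cr()
E
```

```text
t 14.4833 p [ 0.5067 -0.0086  0.2985] g [ 0.5066 -0.0086  0.2535] F [-0.44 -0.77  6.68] w 0.209 ff 15.0
R [[0.875, 0.484, -0.001], [0.484, -0.875, 0.0], [-0.001, -0.001, -1.0]] q [-0.24  0.56  0.27  1.94 -0.22  0.68 -0.91]
r 70.2 az -156.4  F out 0.7  F resist(-cw) 0.5
```

{"op": "play_rows", "data": {
  "steps": [
    [0.9,-6.1,0,0,0,0,0],
    [1,-6.1,0,0,0,0,0],
    [2,-5.8,0,0,0,0,0],
    [2,-5.9,0,0,0,0,0]
  ]
}}

```text
time_s: 14.82
eef_pos: [0.5008, 0.0144, 0.2985]
orientation: [[0.876, 0.483, -0.0], [0.483, -0.876, -0.001], [-0.0, 0.001, -1.0]]
force: [1.8, -2.5, 5.2]
grip_width: 0.208
finger_force: 15.0
```

```bash
python3 - <<'E'
from h import *
cr()
E
```

```text
t 14.8167 p [0.5008 0.0144 0.2985] g [0.5008 0.0144 0.2535] F [ 1.82 -2.47  5.19] w 0.208 ff 15.0
R [[0.876, 0.483, -0.0], [0.483, -0.876, -0.001], [-0.0, 0.001, -1.0]] q [-0.29  0.55  0.27  1.95 -0.23  0.67 -0.95]
r 70.4 az -175.8  F out -1.6  F resist(-cw) 2.6
```

Contact with the lid seems to start around az −170°, so home should come at about −246°.

{"op": "play_rows", "data": {
  "steps": [
    [3,-5.4,0,0,0,0,0],
    [3,-5.4,0,0,0,0,0],
    [3.9,-4.8,0,0,0,0,0],
    [3.9,-4.8,0,0,0,0,0]
  ]
}}

```text
time_s: 15.15
eef_pos: [0.5032, 0.0389, 0.2985]
orientation: [[0.876, 0.483, 0.0], [0.483, -0.876, -0.001], [-0.0, 0.001, -1.0]]
force: [2.3, -3.5, 5.0]
grip_width: 0.213
finger_force: 15.0
```

```bash
python3 - <<'E'
from h import *
cr()
E
```

```text
t 15.15 p [0.5032 0.0389 0.2985] g [0.5032 0.0388 0.2535] F [ 2.29 -3.5   5.01] w 0.213 ff 15.0
R [[0.876, 0.483, 0.0], [0.483, -0.876, -0.001], [-0.0, 0.001, -1.0]] q [-0.34  0.55  0.28  1.94 -0.23  0.67 -0.99]
r 70.5 az 164.1  F out -3.2  F resist(-cw) 2.7
```

{"op": "play_rows", "data": {
  "steps": [
    [4.6,-4.1,0,0,0,0,0],
    [4.7,-4.1,0,0,0,0,0],
    [5.3,-3.2,0,0,0,0,0],
    [5.3,-3.2,0,0,0,0,0]
  ]
}}

```text
time_s: 15.48
eef_pos: [0.5138, 0.0609, 0.2985]
orientation: [[0.876, 0.483, 0.0], [0.483, -0.876, -0.002], [-0.001, 0.001, -1.0]]
force: [1.7, -4.1, 4.4]
grip_width: 0.208
finger_force: 15.0
```

```bash
python3 - <<'E'
from h import *
cr()
E
```

```text
t 15.4833 p [0.5138 0.0609 0.2985] g [0.5138 0.0608 0.2535] F [ 1.7  -4.12  4.37] w 0.208 ff 15.0
R [[0.876, 0.483, 0.0], [0.483, -0.876, -0.002], [-0.001, 0.001, -1.0]] q [-0.38  0.57  0.28  1.91 -0.23  0.7  -1.03]
r 70.6 az 144.2  F out -3.8  F resist(-cw) 2.3
```

{"op": "play_rows", "data": {
  "steps": [
    [3.8,-1.5,0,0,0,0,0],
    [3.8,-1.5,0,0,0,0,0],
    [3.9,-1.5,0,0,0,0,0]
  ]
}}

```text
time_s: 15.73
eef_pos: [0.5216, 0.0699, 0.2985]
orientation: [[0.876, 0.483, 0.0], [0.483, -0.876, -0.002], [-0.001, 0.002, -1.0]]
force: [0.4, -5.2, 5.7]
grip_width: 0.208
finger_force: 15.0
```

```bash
python3 - <<'E'
from h import *
cr()
E
```

```text
t 15.7333 p [0.5216 0.0699 0.2985] g [0.5216 0.0698 0.2535] F [ 0.36 -5.25  5.69] w 0.208 ff 15.0
R [[0.876, 0.483, 0.0], [0.483, -0.876, -0.002], [-0.001, 0.002, -1.0]] q [-0.4   0.58  0.28  1.88 -0.23  0.71 -1.05]
r 70.5 az 134.4  F out -4.0  F resist(-cw) 3.4
```

{"op": "play_rows", "data": {
  "steps": [
    [4,-0.8,0,0,0,0,0],
    [4,-0.8,0,0,0,0,0],
    [4.1,-0.8,0,0,0,0,0]
  ]
}}

```text
time_s: 15.98
eef_pos: [0.5308, 0.0776, 0.2985]
orientation: [[0.876, 0.482, -0.001], [0.482, -0.876, -0.002], [-0.002, 0.002, -1.0]]
force: [-0.0, -6.5, 6.3]
grip_width: 0.208
finger_force: 15.0
```

```bash
python3 - <<'E'
from h import *
cr()
E
```

```text
t 15.9833 p [0.5308 0.0776 0.2985] g [0.5308 0.0775 0.2535] F [-0.03 -6.45  6.35] w 0.208 ff 15.0
R [[0.876, 0.482, -0.001], [0.482, -0.876, -0.002], [-0.002, 0.002, -1.0]] q [-0.41  0.59  0.28  1.85 -0.24  0.73 -1.06]
r 70.6 az 124.7  F out -5.3  F resist(-cw) 3.7
```

{"op": "play_rows", "data": {
  "steps": [
    [4.1,-0.1,0,0,0,0,0],
    [4.1,-0.1,0,0,0,0,0]
  ]
}}

```text
time_s: 16.15
eef_pos: [0.5369, 0.0813, 0.2984]
orientation: [[0.876, 0.482, -0.003], [0.482, -0.876, -0.003], [-0.004, 0.001, -1.0]]
force: [-4.3, -6.6, 9.9]
grip_width: 0.208
finger_force: 15.0
```

```bash
python3 - <<'E'
from h import *
cr()
E
```

```text
t 16.15 p [0.5369 0.0813 0.2984] g [0.5368 0.0812 0.2534] F [-4.26 -6.62  9.91] w 0.208 ff 15.0
R [[0.876, 0.482, -0.003], [0.482, -0.876, -0.003], [-0.004, 0.001, -1.0]] q [-0.41  0.6   0.29  1.83 -0.24  0.74 -1.06]
r 70.5 az 119.0  F out -3.7  F resist(-cw) 6.9
```

{"op": "play_rows", "data": {
  "steps": [
    [0,0,0,0,0,0,0]
  ]
}}

```text
time_s: 16.23
eef_pos: [0.5373, 0.0815, 0.2984]
orientation: [[0.876, 0.483, -0.003], [0.483, -0.876, -0.003], [-0.004, 0.001, -1.0]]
force: [-2.7, -5.6, 8.7]
grip_width: 0.206
finger_force: 15.0
```

```bash
python3 - <<'E'
from h import *
cr()
E
```

```text
t 16.2333 p [0.5373 0.0815 0.2984] g [0.5371 0.0814 0.2534] F [-2.74 -5.56  8.74] w 0.206 ff 15.0
R [[0.876, 0.483, -0.003], [0.483, -0.876, -0.003], [-0.004, 0.001, -1.0]] q [-0.41  0.6   0.29  1.83 -0.24  0.74 -1.06]
r 70.5 az 118.7  F out -3.6  F resist(-cw) 5.1
```

{"op": "play_rows", "data": {
  "steps": [
    [1.5,0.1,0,0,0,0,0],
    [0,0,0,0,0,0,0]
  ]
}}

```text
time_s: 16.4
eef_pos: [0.5378, 0.0817, 0.2984]
orientation: [[0.876, 0.482, -0.004], [0.482, -0.876, -0.003], [-0.005, 0.001, -1.0]]
force: [-3.2, -5.8, 10.7]
grip_width: 0.211
finger_force: 15.0
```

```bash
python3 - <<'E'
from h import *
cr()
E
```

```text
t 16.4 p [0.5378 0.0817 0.2984] g [0.5376 0.0816 0.2534] F [-3.21 -5.77 10.65] w 0.211 ff 15.0
R [[0.876, 0.482, -0.004], [0.482, -0.876, -0.003], [-0.005, 0.001, -1.0]] q [-0.41  0.6   0.29  1.83 -0.24  0.75 -1.06]
r 70.5 az 118.3  F out -3.6  F resist(-cw) 5.6
```

```bash
python3 - <<'E'
from h import *
from workcell import ctrl
for i in range(6):
    ctrl.read_camera("top");cr()
E
```

```text
t 16.45 p [0.5378 0.0817 0.2984] g [0.5376 0.0816 0.2534] F [-3.98 -5.02  9.83] w 0.21 ff 15.0
R [[0.876, 0.482, -0.004], [0.482, -0.876, -0.003], [-0.005, 0.001, -1.0]] q [-0.41  0.6   0.29  1.83 -0.24  0.75 -1.06]
r 70.5 az 118.2  F out -2.5  F resist(-cw) 5.9
t 16.5 p [0.5378 0.0817 0.2985] g [0.5376 0.0816 0.2535] F [-4.08 -5.81  9.31] w 0.207 ff 15.0
R [[0.876, 0.482, -0.004], [0.482, -0.876, -0.003], [-0.005, 0.001, -1.0]] q [-0.41  0.6   0.29  1.83 -0.24  0.75 -1.06]
r 70.5 az 118.2  F out -3.2  F resist(-cw) 6.3
t 16.55 p [0.5378 0.0817 0.2984] g [0.5376 0.0816 0.2534] F [-3.93 -4.76 10.09] w 0.212 ff 15.0
R [[0.876, 0.482, -0.004], [0.482, -0.876, -0.003], [-0.005, 0.001, -1.0]] q [-0.41  0.6   0.29  1.83 -0.24  0.75 -1.06]
r 70.5 az 118.3  F out -2.3  F resist(-cw) 5.7
t 16.6 p [0.5378 0.0817 0.2984] g [0.5376 0.0816 0.2534] F [-2.94 -5.16 10.03] w 0.211 ff 15.0
R [[0.876, 0.482, -0.004], [0.482, -0.876, -0.003], [-0.005, 0.001, -1.0]] q [-0.41  0.6   0.29  1.83 -0.24  0.75 -1.06]
r 70.5 az 118.3  F out -3.2  F resist(-cw) 5.0
t 16.65 p [0.5378 0.0817 0.2985] g [0.5376 0.0816 0.2535] F [-3.76 -5.83 10.49] w 0.209 ff 15.0
R [[0.876, 0.482, -0.004], [0.482, -0.876, -0.003], [-0.005, 0.001, -1.0]] q [-0.41  0.6   0.29  1.83 -0.24  0.75 -1.06]
r 70.5 az 118.3  F out -3.4  F resist(-cw) 6.1
t 16.7 p [0.5378 0.0817 0.2985] g [0.5376 0.0816 0.2535] F [-3.62 -5.91  9.36] w 0.208 ff 15.0
R [[0.876, 0.482, -0.004], [0.482, -0.876, -0.003], [-0.005, 0.001, -1.0]] q [-0.41  0.6   0.29  1.83 -0.24  0.75 -1.06]
r 70.5 az 118.3  F out -3.5  F resist(-cw) 6.0
```

Held resistance averages 5.9 N, which is about 5–7 N over free and so 73–103 N at the platen. The angle also matches home. I wind back up about 170°.

{"op": "play_rows", "data": {
  "steps": [
    [-6.2,0.1,0,0,0,0,0],
    [-6.2,0.2,0,0,0,0,0],
    [-12.1,2.4,0,0,0,0,0],
    [-11.5,4.5,0,0,0,0,0],
    [-10.6,6.4,0,0,0,0,0],
    [-9.3,8.2,0,0,0,0,0],
    [-7.8,9.6,0,0,0,0,0],
    [-6,10.8,0,0,0,0,0],
    [-4,11.7,0,0,0,0,0],
    [-1.9,12.2,0,0,0,0,0]
  ]
}}

```text
time_s: 17.53
eef_pos: [0.5063, -0.0088, 0.2985]
orientation: [[0.874, 0.485, 0.003], [0.485, -0.874, 0.003], [0.004, -0.001, -1.0]]
force: [3.5, 3.5, 3.9]
grip_width: 0.209
finger_force: 15.0
```

```bash
python3 - <<'E'
from h import *
cr()
E
```

```text
t 17.5333 p [ 0.5063 -0.0088  0.2985] g [ 0.5064 -0.0087  0.2535] F [3.52 3.5  3.95] w 0.209 ff 15.0
R [[0.874, 0.485, 0.003], [0.485, -0.874, 0.003], [0.004, -0.001, -1.0]] q [-0.24  0.55  0.26  1.94 -0.22  0.67 -0.9 ]
r 70.5 az -156.4  F out -4.6  F resist(-cw) -1.8
```

{"op": "play_rows", "data": {
  "steps": [
    [0.3,12.4,0,0,0,0,0],
    [2.4,12.1,0,0,0,0,0],
    [4.5,11.5,0,0,0,0,0],
    [6.4,10.6,0,0,0,0,0],
    [8.2,9.3,0,0,0,0,0],
    [9.6,7.8,0,0,0,0,0],
    [10.8,6,0,0,0,0,0],
    [11.7,4,0,0,0,0,0],
    [12.2,1.9,0,0,0,0,0],
    [0,0,0,0,0,0,0],
    [0,0,0,0,0,0,0]
  ]
}}

```text
time_s: 18.45
eef_pos: [0.6007, -0.0436, 0.2985]
orientation: [[0.875, 0.485, 0.001], [0.485, -0.875, 0.001], [0.001, -0.0, -1.0]]
force: [-0.3, -0.3, 8.0]
grip_width: 0.208
finger_force: 15.0
```

```bash
python3 - <<'E'
from h import *
cr()
E
```

```text
t 18.45 p [ 0.6007 -0.0436  0.2985] g [ 0.6008 -0.0436  0.2535] F [-0.26 -0.27  7.99] w 0.208 ff 15.0
R [[0.875, 0.485, 0.001], [0.485, -0.875, 0.001], [0.001, -0.0, -1.0]] q [-0.15  0.67  0.26  1.66 -0.22  0.84 -0.86]
r 69.7 az -64.7  F out 0.1  F resist(-cw) -0.4
```

{"op": "play_rows", "data": {
  "steps": [
    [0,0,0,0,0,0,0.5],
    [0,0,0,0,0,0,0.5],
    [0,0,0,0,0,0,0.5],
    [0,0,0,0,0,0,0.5],
    [0,0,-15,0,0,0,0.5],
    [0,0,-25,0,0,0,0.5],
    [0,0,-30,0,0,0,0.5],
    [0,0,-30,0,0,0,0.5],
    [0,0,0,0,0,0,0.5],
    [0,0,0,0,0,0,0.5]
  ]
}}

```text
time_s: 19.28
eef_pos: [0.6005, -0.0434, 0.3994]
orientation: [[0.875, 0.485, 0.003], [0.485, -0.875, 0.001], [0.003, 0.0, -1.0]]
force: [-0.9, 0.1, -0.8]
grip_width: 0.502
finger_force: 0.0
```

```bash
python3 - <<'E'
from h import *
from workcell import ctrl
import cv2
cr()
c=ctrl.read_camera("scene")
cv2.imwrite("pics/s6.png",cv2.resize(c["img"][150:260,270:380],None,fx=5.4,fy=5.4,interpolation=cv2.INTER_CUBIC))
E
```

```text
t 19.2833 p [ 0.6005 -0.0434  0.3994] g [ 0.6007 -0.0434  0.3544] F [-0.9   0.07 -0.76] w 0.502 ff 0.0
R [[0.875, 0.485, 0.003], [0.485, -0.875, 0.001], [0.003, 0.0, -1.0]] q [-0.17  0.57  0.3   1.52 -0.18  1.07 -0.89]
r 69.5 az -64.8  F out -0.5  F resist(-cw) -0.8
```

View pics/s6.png

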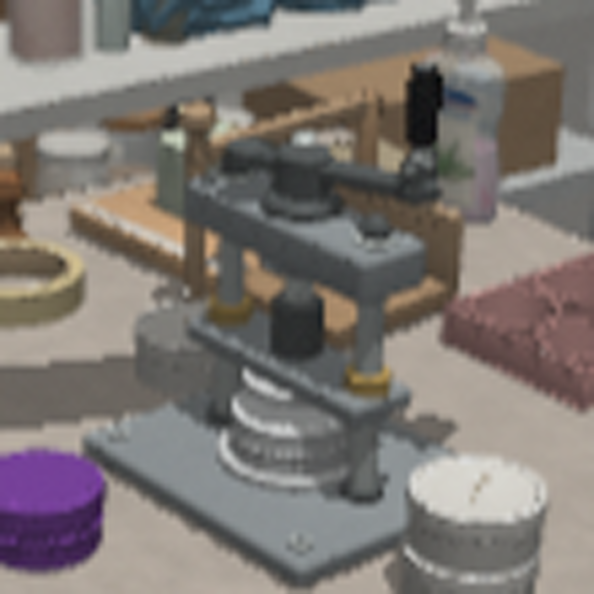

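The picture shows the handle upright at (424,105), the tin upright in its nest at (290,435) with the lid seated, and the platen clear above it. The arm is free of everything, so I hand in.

```bash
python3 -c "
from workcell import ctrl
print(ctrl.close_job())"
```

```text
the job is handed in; nothing more can be done
None
```

I handed the job in at about 19 s of robot time: handle upright, lid pressed home at an estimated 73–103 N (under the 120 N dent limit), and platen wound back about 13 mm above the lid; the hand-in returned no verdict.

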